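Take the recipe card out of the ring folder

TASK

Take the recipe card out of the ring folder: lift the folder's lever all the way up so that the ring arches swing open, lift the card off the posts and lay it flat on the chopping board, well on it, tab upwards, without dropping it. Then press the lever fully down again so that the rings are closed. Leave everything else where it is.

Things in the scene. Friction and masses are not known exactly. Their poses are not given: they have to be found in the camera images.
- folder: Recipe ring folder, grey covers 240 x 300 x 10 mm (front folded beneath), lying fixed on the worktop. Origin: centre of its underside. x axis to the spine edge (away from the robot, turned up to 0.25 rad), y to the robot's left, z up. A brown board block under the card has its top at z = 18 mm; elsewhere the cover's top is at z = 10 mm. In its frame the card rests with its origin near (14, 60, 18) mm.
- ring_posts (a point): Midpoint between the tops of the two fixed steel posts of the rings: 6.4 mm thick, 80 mm apart along the folder's y axis, at folder x = 50, y = 20 and 100, tops at z = 52 mm. Two steel arches on a rod at folder x = 84 mm come over from the spine side and meet the post tops; when open they are turned back towards the spine, clear of everything at folder x below 75 mm.
- lever_hinge (a point): Point on the lever's hinge axis, which runs along the folder's x axis; at (50, -35, 30) mm in the folder's frame.
- lever_roller (a point): Centre of the black roller at the lever's free end: a bar 16 mm thick, 26 mm long, along the folder's x axis, with flat ends, so it can be pinched across its ends from above and turns between the fingers. 80 mm from the hinge axis, on its folder -y side. Lever down: at y = -114, z = 44 mm in the folder's frame; lever up: y = -70, z = 102 mm.
- lever (a joint): Angle of the lever, rad: 0 = fully down, rings closed (the lever then slopes up 0.17 rad from the hinge to the roller); it grows as the roller is lifted, to the stop at 0.95 = fully up, rings open. It stays where it is left; moving it takes about 2 N at the roller.
- arches (a joint): Angle of the two ring arches, rad: 0 = closed on the post tops, about 0.9 = fully open. Driven by the lever only, 0.95 times its angle.
- card: White stiff recipe card with a pale brown panel, 100 (x) x 130 (y) x 5 mm, 80 g, loose. Origin: centre of its underside, z up. At first it lies in the folder, axes along the folder's, the posts through its two 14 mm square holes (card x = 36, y = -40 and 40 mm), captive while the arches are closed. Lifted straight up 40 mm it is clear of the posts.
- card_tab (a point): Point to grip on the card's upright tab, which stands at the card's edge nearest the robot: 10 mm thick (along the card's x), 60 mm long (along y), from the card's top face up to 47 mm above its underside. The point is on the tab's middle plane, 35 mm above the card's underside, 43 mm from the card's centre towards -x.
- board: Wooden chopping board, 200 (x) x 250 (y) x 16 mm, fixed to the worktop, empty. Origin: centre of its underside; its top is at z = 16 mm. It lies to the left or to the right of the folder.
- pen: Black pen, 145 mm long, 9 mm thick, lying on the folder's cover nearest the robot; to be left alone. Origin: centre of its underside.
- spice_jar: Spice jar with a pale lid, 44 mm wide, 109 mm tall, standing just beyond the board's far edge; to be left alone. Origin: centre of its underside.
- garlic: Garlic bulb, about 60 mm, just beyond the board's far edge; to be left alone. Origin: centre of its underside.

How it is judged:
On the way, in this order (a step that is already met when the one before it is completed fails the run):
1. the lever is lifted up and the arches are open (value of joint lever above 0.8 rad and value of joint arches above 0.72 rad), for 0.2 s.
2. the card lies flat on the chopping board, let go (x of card in the frame of board between -0.07 and 0.07 m and y of card in the frame of board between -0.09 and 0.09 m and z of card in the frame of board below 0.022 m and angle between card's own z axis and vertical below 0.08 rad and contact force between the fingers and card below 0.2 N and linear speed of card below 0.03 m/s), for 0.2 s.
At the end, for the whole second after the job is handed in: The card lies flat (tilt under 0.08 rad, tab up) on the chopping board, its centre within 70 mm (board x) and 90 mm (board y) of the board's centre, released and at rest; the lever is down (under 0.12 rad) and the arches are closed (under 0.13 rad) (all of step 2 and value of joint lever below 0.12 rad and value of joint arches below 0.13 rad); the robot touches nothing.
It fails at once if the card is dropped (falls free faster than 0.7 m/s) (linear speed of card above 0.7 m/s and contact force between the fingers and card below 0.05 N).
It fails at once if a bystander is moved by more than 30 mm (distance of any of pen, spice_jar, garlic from where it was at the start of the episode above 0.03 m).
It also fails if it takes over 64 s, if anything falls off the work surface, if the arm or the gripper's body presses on something with over 40 N, if the wrist force passes 120 N, or if a joint passes its speed limit or range.

ROBOT

A 6-joint arm with a two-finger parallel gripper is mounted at the origin on a cart in front of the work surface, level with it; the furniture and walls round the work are solid. World frame = base frame: x ahead of the robot, y to its left, z up, the work surface at z = 0. Lengths are in m, angles in rad, forces in N, time in s.
With the tool pointing down it reaches from about 0.325 to 0.775 m from the base axis. Payload 5.5 kg.
Tool frame: the origin (TCP) lies at the very end of the fingers, on their centre line; the grasp point (between the pads) lies 19 mm behind it; z points along the fingers, y is the line along which they close (so a half turn about z gives the same grasp; the last joint's range is limited). The gripper opens to 85 mm and grips with 20 to 120 N. Pads are 22 mm wide; open, the fingers measure 114 mm over their backs; the gripper's body (76 mm by 85 mm) begins 54 mm behind the grasp point. The pads swing forward as they close: fully open they stand 13 mm farther back than shut.
Start: joints at [1.209, 0.091, 1.231, -0, 1.82, -0.057], TCP at [0.18, 0.572, 0.231] pointing down, gripper open.
Joint ranges: [-2.87, 2.87], [-0.86, 2.18], [0.17, 2.46], [-1.51, 4.65], [0.06, 2.69], [-2.65, 2.65]. Speed limits (rad/s): [2.57, 2.57, 3.01, 3.14, 3.14, 3.14].

INTERFACE

Orientations are given as a unit quaternion [w, x, y, z].
In Python, from cell import monitor, vision, order, models gives the robot as it stands.
- The arm moves only by the tool arm_command, never from a script. Its argument "increments" is a list of rows, each a list of 5 numbers: the shift along the world's x, y, z normalised to -1 to 1, where 1 is 0.025 m, then the turn about the world's z normalised to -1 to 1, where 1 is 2 rad, then the opening, from 0 (shut) to 1 (fully open). In form: [[x, y, z, roll, grip], ...]. A call has 1 to 12 rows; each row shifts and turns the commanded pose from where the row before left it; what a row does not reach is not made up. A row lasts 1/12 s, in which the tool goes at most 41.7 mm and 7.16 degrees, less where a joint would pass 70% of its speed; a pose out of reach is approached as far as the arm can. A call with a number of a shift or a turn outside -1 to 1 is refused whole. A call with a gripper value outside its range is refused whole. The fingers move at their own pace and stop on an object; the grip force is fixed at half the most. Time passes only in rows, so rows that do not move let the fingers close. It gives the time, the measured TCP pose, the force, the opening and the grip force at its end, in the units of the state.
- monitor.get_state(): the state, without advancing time (a new reading comes with each control period).
- vision.capture(name): name is "side" or "top"; returns a dict with "image" (420x560x3 uint8, blue, green, red), "fovy" (degrees; the focal length in pixels is half the picture's height over the tangent of half this angle, whatever the lens; pixels are square), "cx", "cy" (the principal point, pixels), "world_to_cam" (4x4, takes a point from world to camera coordinates). Camera axes: x right, y down, z forward; pixel columns grow to the right and rows downward; lengths in m; the calibration is good to about 2 mm. A picture is of the moment at which its call begins. There is no depth.
- order.hand_in(): hands the job in; it is judged then, once.
Trained networks look in a picture, given as the dict that the camera call returned (one of the last four; its "shot" number tells which), for a name from the list of things; names that differ only in an ending like _2 or _b are one class to them, and where a whole thing is asked for, a point or a joint stands for the part that bears it (a point fixed in the world has none). Each returns a list of dicts, best first, with "p" (0 to 1); they miss things now and then, are a little off and sometimes report something else, mostly with a low value. They report only what shows in the picture. A call takes as long as a camera call.
- models.search_frame(picture, target): "bbox" ([left, top, right, bottom] in pixels, round what is visible of it).
The state is a dict: "time_s": time; "joints": joint angles; "dq": joint speeds; "joint_efforts": joint torques, N m; "ee_pos": TCP position; "orientation": TCP orientation; "ft_force": force on the tool from outside, world axes, zero at the start; "wrist_torque": the same for the moment, N m; "finger_gap": opening from 0.0 (shut) to 1.0 (fully open); "grasp_force": force on a finger pad.
Only numpy, scipy, OpenCV 4.12 (cv2) and the standard library are available. Lean on these libraries where they do the work, as an engineer would, in place of code of your own. Each camera call takes 0.05 s, during which the arm holds its last target. There are 200 camera calls.

## Working session

There is one attempt and no reset: what is moved stays moved. The work goes in short steps, Python scripts to look and compute and a tool call to move; the robot and the scene stay as the last step left them, time stands still between calls to the robot, and variables do not carry over. Pictures are saved under pics/ and viewed, at most 10 in all, crops included, and the job is handed in when it is done.

Besides the shell and the picture viewer there is one more tool, called as name(argument=value, ...), one argument or row to a line, values as JSON. arm_command: Moves the arm, as the interface text tells. Its arguments: {"type":"object","properties":{"increments":{"type":"array"}},"required":["increments"]}

```bash
mkdir -p pics
cat > h.py <<'E'
import numpy as np, cv2
from cell import monitor, vision, order, models
def K(c):
    h,w=c["image"].shape[:2]; f=h/2/np.tan(np.radians(c["fovy"])/2)
    return f,c["cx"],c["cy"]
def proj(c,P):
    P=np.atleast_2d(P); f,cx,cy=K(c); M=np.array(c["world_to_cam"])
    q=P@M[:3,:3].T+M[:3,3]; return np.c_[f*q[:,0]/q[:,2]+cx,f*q[:,1]/q[:,2]+cy]
def onz(c,u,v,z):
    f,cx,cy=K(c); M=np.array(c["world_to_cam"]); R=M[:3,:3]; o=-R.T@M[:3,3]
    d=R.T@np.array([(u-cx)/f,(v-cy)/f,1]); return o+d*(z-o[2])/d[2]
E
python3 - <<'E'
from h import *
for n in("top","side"):
    c=vision.capture(n); cv2.imwrite(f"pics/{n}0.png",c["image"])
    M=np.array(c["world_to_cam"]); print(n,c["fovy"],c["cx"],c["cy"],-M[:3,:3].T@M[:3,3],c["shot"])
    for t in["folder","ring_posts","lever_roller","lever_hinge","lever","card","card_tab","board","pen","spice_jar","garlic"]:
        r=models.search_frame(c,t)
        print(t,[(np.round(x["bbox"]).tolist(),round(x["p"],2)) for x in r[:2]])
print(monitor.get_state())
E
```

```text
top 54.6340403432365 280.49083634255624 203.35922411610798 [ 0.47854805 -0.02766916  0.99022995] 1
folder [([295.0, 156.0, 426.0, 261.0], 0.93), ([200.0, 148.0, 223.0, 171.0], 0.47)]
ring_posts [([294.0, 154.0, 423.0, 266.0], 0.67), ([376.0, 186.0, 417.0, 199.0], 0.65)]
lever_roller [([376.0, 188.0, 419.0, 198.0], 0.51)]
lever_hinge [([296.0, 154.0, 423.0, 266.0], 0.8)]
lever [([377.0, 186.0, 419.0, 198.0], 0.69)]
card [([312.0, 178.0, 369.0, 224.0], 0.57), ([362.0, 245.0, 417.0, 258.0], 0.2)]
card_tab [([311.0, 178.0, 367.0, 225.0], 0.74)]
board [([124.0, 174.0, 234.0, 264.0], 0.89), ([380.0, 187.0, 418.0, 196.0], 0.59)]
pen [([363.0, 245.0, 414.0, 258.0], 0.49)]
spice_jar [([137.0, 134.0, 172.0, 163.0], 0.73)]
garlic [([198.0, 149.0, 224.0, 174.0], 0.64)]
side 46.4888069203397 287.14698907990396 211.47264837034135 [0.38846201 0.88522226 0.65625754] 2
folder [([253.0, 155.0, 362.0, 226.0], 0.98)]
ring_posts [([251.0, 158.0, 358.0, 225.0], 0.76)]
lever_roller []
lever_hinge [([252.0, 157.0, 360.0, 228.0], 0.94), ([292.0, 157.0, 302.0, 175.0], 0.59)]
lever []
card [([278.0, 178.0, 325
[... 327 characters left out ...]
time_s': 1.2, 'joints': array([ 1.20931918e+00,  9.10917774e-02,  1.23068870e+00, -1.40611685e-05,
        1.81981126e+00, -5.67053989e-02]), 'dq': array([ 0.00038448,  0.00101469,  0.00018462, -0.00256307, -0.00103716,
        0.00101733]), 'joint_efforts': array([ 8.16167562e-05, -4.58465517e+01, -4.18088794e+01,  6.94722189e-05,
        7.70715451e-04,  2.36980065e-05]), 'ee_pos': array([0.18005887, 0.57235796, 0.23128653]), 'orientation': array([ 6.76045442e-06,  1.51798498e-01,  9.88411461e-01, -9.66022974e-07]), 'ft_force': array([ 0.39636165, -0.512147  ,  0.04601788]), 'wrist_torque': array([-0.00817163, -0.00680533, -0.02371184]), 'grasp_force': 0.0, 'finger_gap': 1.004777875292923}
```

View pics/top0.png

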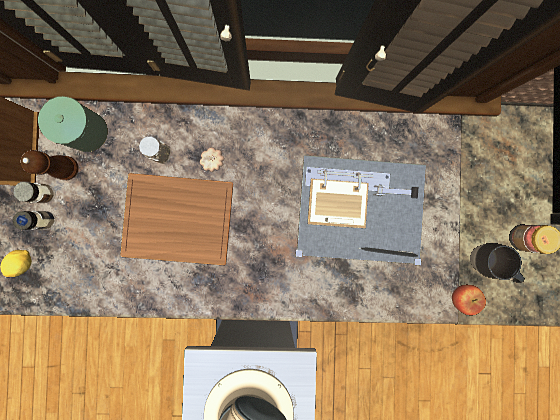

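View pics/side0.png

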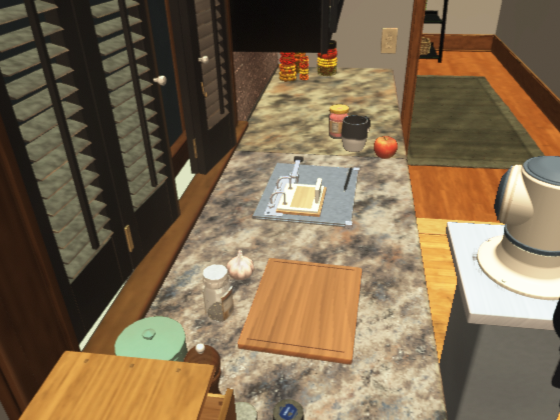

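The top view shows the board at left (124–234, 174–264), the folder at (296–426, 156–264) with the roller near (415,192), and the card at (311–368, 178–225). The side view agrees. Next I'll enlarge the folder to get points to fit.

Run:
```python
from h import *
t=cv2.imread("pics/top0.png")[145:275,290:434]; cv2.imwrite("pics/topc.png",cv2.resize(t,None,fx=5,fy=5,interpolation=cv2.INTER_CUBIC)[:600])
s=cv2.imread("pics/side0.png")[145:235,245:365]; cv2.imwrite("pics/sidec.png",cv2.resize(s,None,fx=6,fy=6,interpolation=cv2.INTER_CUBIC))
c=vision.capture("top")
for p in[(304,157),(425,161),(422,263),(296,258)]: print(p,onz(c,*p,0.01))
for p in[(128,173),(233,180),(227,265),(121,257)]: print(p,onz(c,*p,0.016))
print(np.array(c["world_to_cam"]).round(4))
```

```text
(304, 157) [ 0.61983844 -0.11481969  0.01      ]
(425, 161) [ 0.62001156 -0.41220434  0.01      ]
(422, 263) [ 0.37081628 -0.40957769  0.01      ]
(296, 258) [ 0.37525463 -0.10215422  0.01      ]
(128, 173) [0.56681353 0.30306255 0.016     ]
(233, 180) [0.55804773 0.05442866 0.016     ]
(227, 265) [0.3551886  0.06219005 0.016     ]
(121, 257) [0.36789419 0.31168775 0.016     ]
[[ 0.0287 -0.999   0.0348 -0.0758]
 [-0.9992 -0.0297 -0.0267  0.5038]
 [ 0.0277 -0.034  -0.999   0.9751]
 [ 0.      0.      0.      1.    ]]
```

View pics/topc.png

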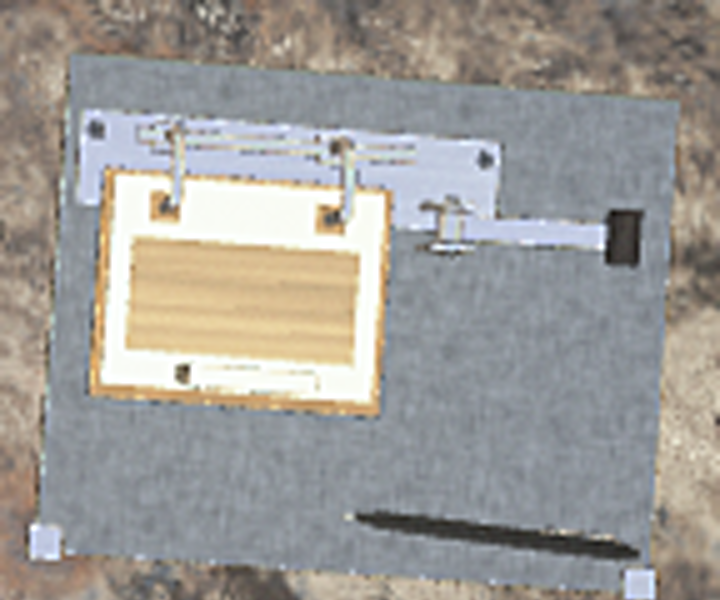

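View pics/sidec.png

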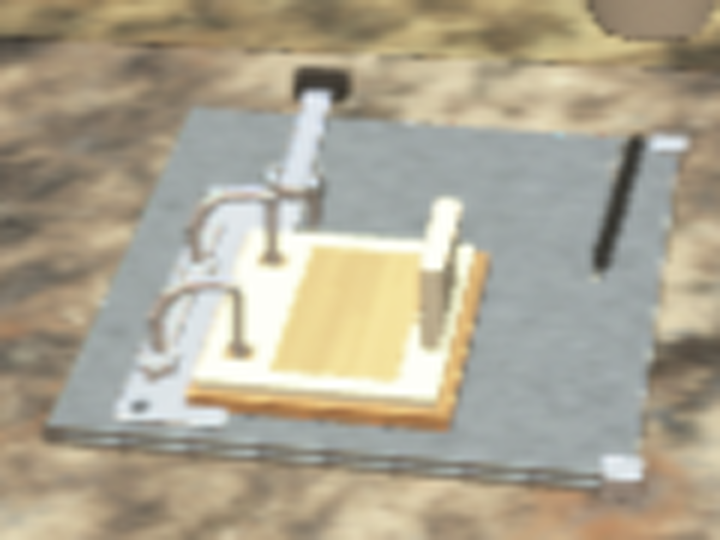

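```bash
cat > fit.py <<'E'
from h import *
from scipy.optimize import least_squares
T=vision.capture("top"); S=vision.capture("side")
Rz=lambda a:np.array([[np.cos(a),-np.sin(a),0],[np.sin(a),np.cos(a),0],[0,0,1]])
tp=[((120,150,10),(70,55)),((120,-150,10),(679,102)),((-120,150,10),(42,550)),((50,-114,44),(625,238)),((64,125,23),(112,172)),((64,-5,23),(388,191)),((-36,-5,23),(376,402)),((-36,125,23),(99,385)),((50,20,52),(345,215)),((50,100,52),(176,208))]
sp=[((120,150,10),(46,428)),((120,-150,10),(192,109)),((-120,-150,10),(688,140)),((50,-114,44),(322,84)),((-29,60,65),(446,225)),((50,20,52),(271,198)),((50,100,52),(239,290))]
def res(p):
    r=[]
    for c,L,o,k in((T,tp,(290,145),5),(S,sp,(245,145),6)):
        P=np.array([a for a,_ in L])/1e3@Rz(p[2]).T+[p[0],p[1],0]
        q=(np.array([b for _,b in L])+.5)/k-.5+o
        r.append(proj(c,P)-q)
    return np.vstack(r)
s=least_squares(lambda p:res(p).ravel(),[.5,-.26,0],loss="soft_l1"); p=s.x
print(p); print(res(p).round(1).tolist())
F=lambda *v:(Rz(p[2])@np.array(v)/1e3+[p[0],p[1],0]).round(4)
print("rollerdn",F(50,-114,44),"up",F(50,-70,102),"hinge",F(50,-35,30),"tab",F(-29,60,53),"card",F(14,60,18))
bc=[(128,173),(233,180),(227,265),(121,257)]
f=lambda b:(proj(T,np.c_[np.array([(100,125),(100,-125),(-100,-125),(-100,125)])/1e3,[.016]*4]@Rz(b[2]).T+[b[0],b[1],0])-bc).ravel()
b=least_squares(f,[.46,.18,0]); print("board",b.x,b.fun.round(1))
bp=np.c_[np.array([(100,125),(100,-125),(-100,-125),(-100,125)])/1e3,[.016]*4]@Rz(b.x[2]).T+[b.x[0],b.x[1],0]
print("board in side",proj(S,bp).round())
j=onz(T,155,150,.1); print("jar",j, "garlic",onz(T,211,160,.03))
E
python3 fit.py
```

```text
[ 0.49569923 -0.25892159 -0.04122514]
[[0.1, 0.6], [0.1, 0.3], [-1.1, 0.6], [-0.2, -0.2], [1.0, 0.5], [-0.4, 0.6], [-0.7, -0.0], [0.8, -0.4], [0.3, 0.1], [-0.1, -1.0], [0.8, -0.6], [0.2, -0.6], [-1.6, -0.3], [-0.3, 0.0], [-1.0, 0.9], [0.1, 0.3], [-0.2, -0.1]]
rollerdn [ 0.541  -0.3749  0.044 ] up [ 0.5428 -0.3309  0.102 ] hinge [ 0.5442 -0.296   0.03  ] tab [ 0.4692 -0.1978  0.053 ] card [ 0.5122 -0.1995  0.018 ]
board [ 0.46198226  0.18283687 -0.04224809] [-0.2 -0.2  0.3  0.6  0.  -0.7 -0.1  0.2]
board in side [[237. 342.]
 [267. 256.]
 [360. 265.]
 [352. 357.]]
jar [0.61120404 0.21848693 0.1       ] garlic [0.60246833 0.10639637 0.03      ]
```

The fit closes to about 1 px: folder at (0.496, -0.259), yaw -0.041; board at (0.462, 0.183), yaw -0.042. I'll move to above the roller with the fingers closing along folder x.

arm_command(
  increments=[
    [0.8, -1, 0, -0.0545, 1],
    [0.8, -1, 0, -0.0545, 1],
    [0.8, -1, 0, -0.0545, 1],
    [0.8, -1, 0, -0.0545, 1],
    [0.8, -1, 0, -0.0545, 1],
    [0.8, -1, 0, -0.0545, 1],
    [0.8, -1, 0, -0.0545, 1],
    [0.8, -1, 0, -0.0545, 1],
    [0.8, -1, 0, -0.0545, 1],
    [0.8, -1, 0, -0.0545, 1],
    [0.8, -1, 0, -0.0545, 1],
    [0.8, -1, 0, -0.0545, 1],
  ],
)

```text
time_s: 2.35
ee_pos: [0.4208, 0.271, 0.2315]
orientation: [0.0, 0.724, 0.69, 0.0]
ft_force: [0.5, 0.9, -0.2]
finger_gap: 0.998
grasp_force: 0.0
```

arm_command(
  increments=[
    [0.4, -1, 0, 0, 0.6],
    [0.4, -1, 0, 0, 0.6],
    [0.4, -1, 0, 0, 0.6],
    [0.4, -1, 0, 0, 0.6],
    [0.4, -1, 0, 0, 0.6],
    [0.4, -1, 0, 0, 0.6],
    [0.4, -1, 0, 0, 0.6],
    [0.4, -1, 0, 0, 0.6],
    [0.4, -1, 0, 0, 0.6],
    [0.4, -1, 0, 0, 0.6],
    [0.4, -1, 0, 0, 0.6],
    [0.4, -1, 0, 0, 0.6],
  ],
)

```text
time_s: 3.35
ee_pos: [0.5404, -0.029, 0.2314]
orientation: [0.0, 0.722, 0.692, 0.0]
ft_force: [-0.1, 0.6, -0.9]
finger_gap: 0.601
grasp_force: 0.0
```

arm_command(
  increments=[
    [0, -1, -0.3, 0, 0.6],
    [0, -1, -0.3, 0, 0.6],
    [0, -1, -0.3, 0, 0.6],
    [0, -1, -0.3, 0, 0.6],
    [0, -1, -0.3, 0, 0.6],
    [0, -1, -0.3, 0, 0.6],
    [0, -1, -0.3, 0, 0.6],
    [0, -1, -0.3, 0, 0.6],
    [0, -1, -0.3, 0, 0.6],
    [0, -1, -0.3, 0, 0.6],
    [0, -1, -0.3, 0, 0.6],
    [0, -1, -0.3, 0, 0.6],
  ],
)

```text
time_s: 4.35
ee_pos: [0.5399, -0.3289, 0.1409]
orientation: [0.0, 0.722, 0.692, 0.0]
ft_force: [0.3, 0.3, 0.2]
finger_gap: 0.598
grasp_force: 0.0
```

arm_command(
  increments=[
    [0.04, -0.92, 0, 0, 0.6],
    [0, -0.92, -0.4, 0, 0.6],
    [0, 0, -0.8, 0, 0.6],
    [0, 0, -0.8, 0, 0.6],
    [0, 0, -0.8, 0, 0.6],
    [0, 0, -0.8, 0, 0.6],
    [0, 0, -0.6, 0, 0.6],
    [0, 0, -0.4, 0, 0.6],
    [0, 0, 0, 0, 0.6],
  ],
)

```text
time_s: 5.1
ee_pos: [0.5397, -0.3726, 0.023]
orientation: [-0.002, 0.722, 0.692, -0.0]
ft_force: [-0.1, 0.3, -0.6]
finger_gap: 0.602
grasp_force: 0.0
```

Run:
```python
from h import *
c=vision.capture("side"); s=c["image"][90:235,225:385]; cv2.imwrite("pics/s1.png",cv2.resize(s,None,fx=4,fy=4,interpolation=cv2.INTER_CUBIC))
print(monitor.get_state()["ee_pos"])
```

```text
[ 0.54044659 -0.37315484  0.02497484]
```

View pics/s1.png

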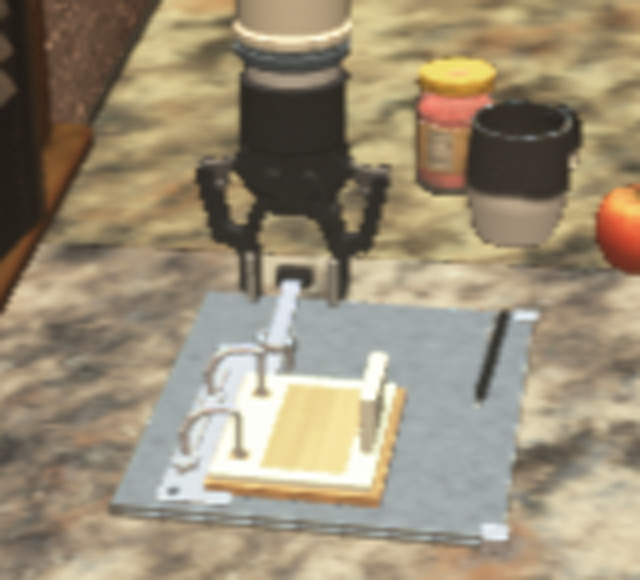

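The fingers straddle the roller at (296,275) in the crop, so I'll close.

arm_command(
  increments=[
    [0, 0, 0, 0, 0],
    [0, 0, 0, 0, 0],
    [0, 0, 0, 0, 0],
    [0, 0, 0, 0, 0],
    [0, 0, 0, 0, 0],
    [0, 0, 0, 0, 0],
    [0, 0, 0, 0, 0],
  ],
)

```text
time_s: 5.73
ee_pos: [0.5405, -0.3744, 0.0279]
orientation: [0.0, 0.722, 0.692, -0.001]
ft_force: [-4.4, 0.8, 1.6]
finger_gap: 0.286
grasp_force: 58.8
```

arm_command(
  increments=[
    [0, 0.07, 0.31, 0, 0],
    [0, 0.1, 0.3, 0, 0],
    [0.01, 0.13, 0.29, 0, 0],
    [0.01, 0.16, 0.28, 0, 0],
    [0.01, 0.19, 0.26, 0, 0],
    [0.01, 0.21, 0.24, 0, 0],
    [0.01, 0.23, 0.22, 0, 0],
    [0.01, 0.26, 0.2, 0, 0],
    [0.01, 0.27, 0.17, 0, 0],
    [0.01, 0.14, 0.07, 0, 0],
    [0, 0, 0, 0, 0],
    [0, 0, 0, 0, 0],
  ],
)

```text
time_s: 6.73
ee_pos: [0.5425, -0.3283, 0.0852]
orientation: [-0.001, 0.722, 0.692, -0.0]
ft_force: [-6.2, 0.5, -5.8]
finger_gap: 0.283
grasp_force: 59.6
```

Run:
```python
from h import *
c=vision.capture("side"); s=c["image"][90:235,225:385]; cv2.imwrite("pics/s2.png",cv2.resize(s,None,fx=4,fy=4,interpolation=cv2.INTER_CUBIC))
st=monitor.get_state();print(st["ee_pos"],st["ft_force"],st["grasp_force"])
```

```text
[ 0.54249824 -0.32837998  0.08513741] [-5.90365696  0.15854281 -6.10575196] 59.63410198688507
```

View pics/s2.png

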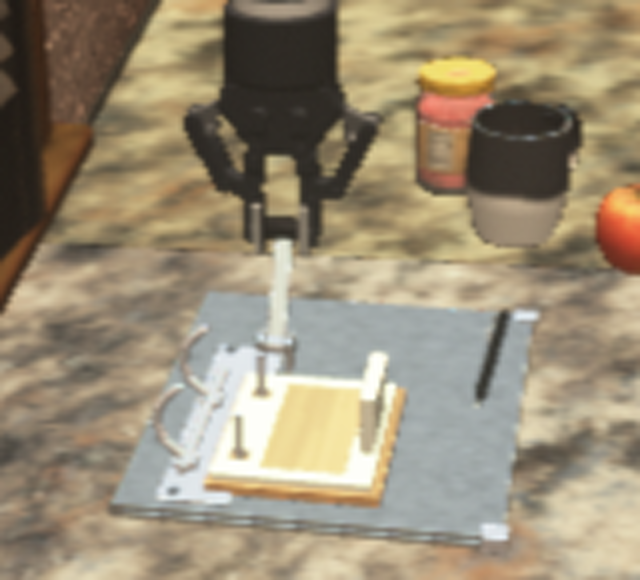

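The lever is up and the arches are turned back (crop 190,360 and 170,420). Release, rise and go over the tab.

arm_command(
  increments=[
    [0, 0, 0, 0, 0.6],
    [0, 0, 0, 0, 0.6],
    [0, 0, 0, 0, 0.6],
    [0, 0, 0, 0, 0.6],
    [0, 0, 0.5, 0, 0.6],
    [0, 0, 0.8, 0, 0.6],
    [0, 0, 0.9, 0, 0.6],
    [0, 0, 0.8, 0, 0.6],
    [-0.5, 0.9, 0, 0, 0.5],
    [-0.6, 1, 0, 0, 0.5],
    [-0.6, 1, 0, 0, 0.5],
    [-0.6, 1, 0, 0, 0.5],
  ],
)

```text
time_s: 7.78
ee_pos: [0.4853, -0.2313, 0.1613]
orientation: [0.001, 0.722, 0.692, 0.001]
ft_force: [1.0, 0.3, -0.4]
finger_gap: 0.5
grasp_force: 0.0
```

arm_command(
  increments=[
    [-0.5, 1, 0, 0, 0.5],
    [-0.12, 0.3, 0, 0, 0.5],
    [0, 0, 0, 0, 0.5],
    [0, 0, 0, 0, 0.5],
  ],
)

```text
time_s: 8.12
ee_pos: [0.4707, -0.1999, 0.1611]
orientation: [0.001, 0.722, 0.692, 0.0]
ft_force: [0.4, 0.0, -0.3]
finger_gap: 0.506
grasp_force: 0.0
```

Run:
```python
from h import *
c=vision.capture("side"); s=c["image"][90:235,225:385]; cv2.imwrite("pics/s3.png",cv2.resize(s,None,fx=4,fy=4,interpolation=cv2.INTER_CUBIC))
st=monitor.get_state();print(st["ee_pos"],st["ft_force"],st["time_s"])
```

```text
[ 0.47068231 -0.20036422  0.16064457] [ 0.94552069 -0.40292111 -0.33997141] 8.1667
```

View pics/s3.png

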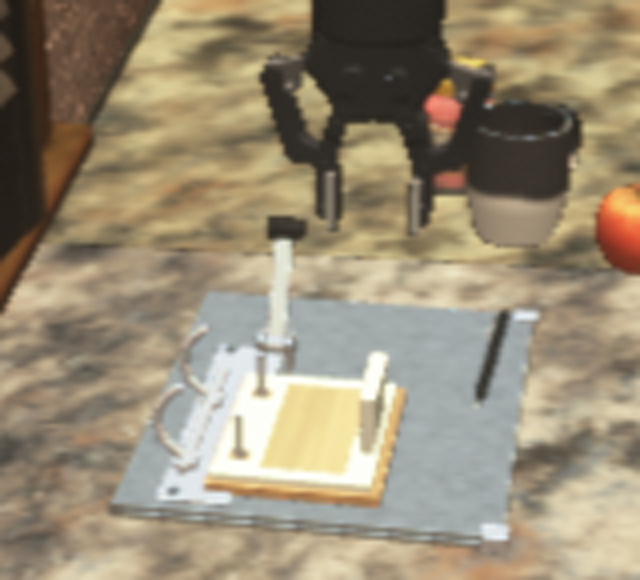

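The lever stays up at (286,228) and the gripper is above the tab (373,360). Descend and grip.

arm_command(
  increments=[
    [-0.06, 0.08, -0.8, 0, 0.5],
    [0, 0, -0.9, 0, 0.5],
    [0, 0, -0.9, 0, 0.5],
    [0, 0, -0.9, 0, 0.5],
    [0, 0, -0.8, 0, 0.5],
    [0, 0, -0.5, 0, 0.5],
    [0, 0, -0.28, 0, 0.5],
    [0, 0, 0, 0, 0.5],
  ],
)

```text
time_s: 8.83
ee_pos: [0.468, -0.1978, 0.0311]
orientation: [-0.001, 0.722, 0.692, -0.001]
ft_force: [-0.3, -0.3, 0.6]
finger_gap: 0.499
grasp_force: 0.0
```

arm_command(
  increments=[
    [0, 0, 0, 0, 0],
    [0, 0, 0, 0, 0],
    [0, 0, 0, 0, 0],
    [0, 0, 0, 0, 0],
    [0, 0, 0, 0, 0],
    [0, 0, 0, 0, 0],
    [0, 0, 0, 0, 0],
  ],
)

```text
time_s: 9.42
ee_pos: [0.4696, -0.1982, 0.0346]
orientation: [0.002, 0.722, 0.692, 0.001]
ft_force: [0.0, -1.4, 5.6]
finger_gap: 0.103
grasp_force: 59.2
```

arm_command(
  increments=[
    [0, 0, 0.2, 0, 0],
    [0, 0, 0.3, 0, 0],
    [0, 0, 0.4, 0, 0],
    [0, 0, 0.4, 0, 0],
    [0, 0, 0.4, 0, 0],
    [0, 0, 0.4, 0, 0],
    [0, 0, 0.4, 0, 0],
    [0, 0, 0.4, 0, 0],
    [0, 0, 0.3, 0, 0],
    [0, 0, 0, 0, 0],
    [0, 0, 0, 0, 0],
  ],
)

```text
time_s: 10.33
ee_pos: [0.4688, -0.1978, 0.1133]
orientation: [0.0, 0.722, 0.692, 0.0]
ft_force: [-0.2, -0.2, -1.1]
finger_gap: 0.101
grasp_force: 58.4
```

Run:
```python
from h import *
c=vision.capture("side"); s=c["image"][90:235,225:385]; cv2.imwrite("pics/s4.png",cv2.resize(s,None,fx=4,fy=4,interpolation=cv2.INTER_CUBIC))
st=monitor.get_state();print(st["ee_pos"],st["ft_force"],st["wrist_torque"],st["time_s"])
```

```text
[ 0.46847447 -0.19760193  0.11251288] [-0.09684737  0.62503102 -0.4490882 ] [-0.0139114   0.03259782  0.03597423] 10.3833
```

View pics/s4.png

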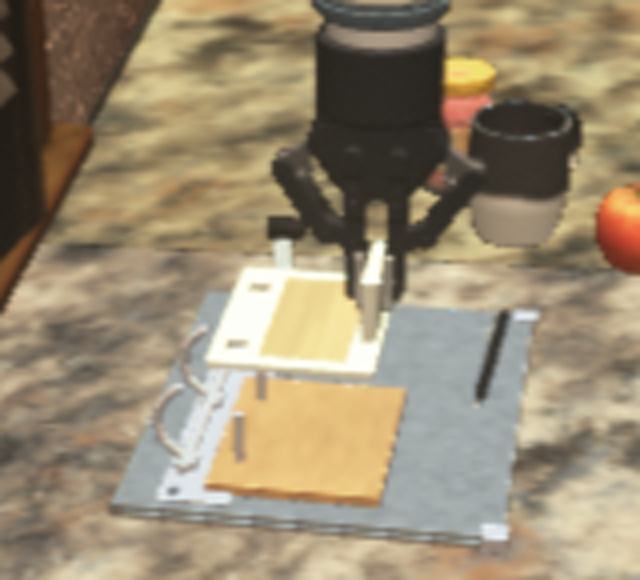

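The card is off the posts, held level, holes clear (crop 258,288 and 237,343). Move over the board.

arm_command(
  increments=[
    [-0.12, 0.5, 0, 0, 0],
    [-0.12, 0.9, 0, 0, 0],
    [-0.12, 1, 0, 0, 0],
    [-0.12, 1, 0, 0, 0],
    [-0.12, 1, 0, 0, 0],
    [-0.12, 1, 0, 0, 0],
    [-0.12, 1, 0, 0, 0],
    [-0.12, 1, 0, 0, 0],
    [-0.12, 1, 0, 0, 0],
    [-0.12, 1, 0, 0, 0],
    [-0.12, 1, 0, 0, 0],
    [-0.12, 1, 0, 0, 0],
  ],
)

```text
time_s: 11.38
ee_pos: [0.4313, 0.089, 0.1119]
orientation: [-0.001, 0.722, 0.692, -0.0]
ft_force: [0.3, -0.3, 0.1]
finger_gap: 0.105
grasp_force: 58.5
```

arm_command(
  increments=[
    [-0.12, 1, 0, 0, 0],
    [-0.12, 1, 0, 0, 0],
    [-0.12, 1, 0, 0, 0],
    [-0.12, 0.6, 0, 0, 0],
    [0, 0.3, 0, 0, 0],
    [0, 0, -0.3, 0, 0],
    [0, 0, -0.5, 0, 0],
    [0, 0, -0.5, 0, 0],
    [0, 0, -0.5, 0, 0],
    [0, 0, -0.5, 0, 0],
    [0, 0, -0.3, 0, 0],
    [0, 0, 0, 0, 0],
  ],
)

```text
time_s: 12.38
ee_pos: [0.4192, 0.1839, 0.0447]
orientation: [-0.001, 0.722, 0.692, -0.002]
ft_force: [-0.1, -1.1, -0.9]
finger_gap: 0.106
grasp_force: 58.4
```

arm_command(
  increments=[
    [0, 0, -0.2, 0, 0],
    [0, 0, -0.15, 0, 0],
    [0, 0, -0.15, 0, 0],
    [0, 0, 0, 0, 0],
    [0, 0, 0, 0, 0],
  ],
)

```text
time_s: 12.8
ee_pos: [0.4206, 0.1849, 0.0354]
orientation: [0.0, 0.722, 0.692, 0.0]
ft_force: [0.5, 0.2, -0.5]
finger_gap: 0.105
grasp_force: 58.4
```

arm_command(
  increments=[
    [0, 0, -0.06, 0, 0],
    [0, 0, -0.06, 0, 0],
    [0, 0, -0.03, 0, 0],
    [0, 0, 0, 0, 0],
    [0, 0, 0, 0, 0],
  ],
)

```text
time_s: 13.22
ee_pos: [0.421, 0.1851, 0.0326]
orientation: [0.0, 0.722, 0.692, 0.001]
ft_force: [-0.7, -0.5, 6.2]
finger_gap: 0.104
grasp_force: 59.2
```

Run:
```python
from h import *
c=vision.capture("side"); s=c["image"][190:370,210:380]; cv2.imwrite("pics/s5.png",cv2.resize(s,None,fx=3.3,fy=3.3,interpolation=cv2.INTER_CUBIC))
for i in range(3):
    vision.capture("top");st=monitor.get_state();print(st["ee_pos"],st["ft_force"],st["wrist_torque"],st["time_s"])
```

```text
[0.42100633 0.18506282 0.03255408] [-0.95360919 -0.12095178  5.49341668] [-0.16236828  0.26050612 -0.00398206] 13.3167
[0.42101035 0.18506474 0.03257686] [-1.73149059 -0.64727537  5.88748788] [-0.11037775  0.33648211 -0.01437514] 13.3667
[0.42101029 0.18507197 0.0325709 ] [-1.3598504  -0.8789312   6.14254688] [-0.19143323  0.26275491 -0.02322798] 13.4167
```

View pics/s5.png

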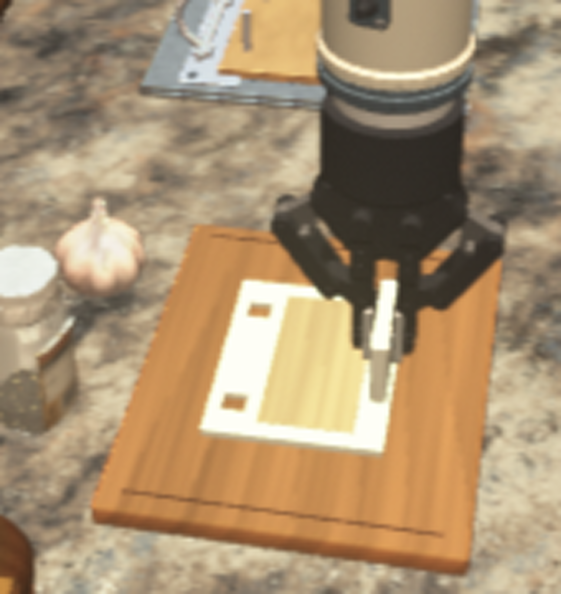

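The card lies flat in the middle of the board, with 6 N contact. Release and rise.

arm_command(
  increments=[
    [0, 0, 0, 0, 0.5],
    [0, 0, 0, 0, 0.5],
    [0, 0, 0, 0, 0.5],
    [0, 0, 0, 0, 0.5],
    [0, 0, 0, 0, 0.5],
    [0, 0, 0.4, 0, 0.5],
    [0, 0, 0.8, 0, 0.5],
    [0, 0, 1, 0, 0.5],
    [0, 0, 1, 0, 0.5],
    [0, 0, 1, 0, 0.5],
    [0, 0, 1, 0, 0.5],
    [0, 0, 0.9, 0, 0.5],
  ],
)

```text
time_s: 14.42
ee_pos: [0.4206, 0.1849, 0.1866]
orientation: [0.0, 0.722, 0.692, 0.001]
ft_force: [0.0, 0.1, 0.5]
finger_gap: 0.502
grasp_force: 0.0
```

arm_command(
  increments=[
    [0.23, -1, 0, 0, 0.6],
    [0.23, -1, 0, 0, 0.6],
    [0.23, -1, 0, 0, 0.6],
    [0.23, -1, 0, 0, 0.6],
    [0.23, -1, 0, 0, 0.6],
    [0.23, -1, 0, 0, 0.6],
    [0.23, -1, 0, 0, 0.6],
    [0.23, -1, 0, 0, 0.6],
    [0.23, -1, 0, 0, 0.6],
    [0.23, -1, 0, 0, 0.6],
    [0.23, -1, 0, 0, 0.6],
    [0.23, -1, 0, 0, 0.6],
  ],
)

```text
time_s: 15.42
ee_pos: [0.4897, -0.1165, 0.1849]
orientation: [0.0, 0.722, 0.692, 0.0]
ft_force: [0.6, 0.3, 0.6]
finger_gap: 0.603
grasp_force: 0.0
```

arm_command(
  increments=[
    [0.24, -1, 0, 0, 0.6],
    [0.24, -1, 0, 0, 0.6],
    [0.24, -1, 0, 0, 0.6],
    [0.24, -1, 0, 0, 0.6],
    [0.24, -1, 0, 0, 0.6],
    [0.24, -1, 0, 0, 0.6],
    [0.24, -1, 0, 0, 0.6],
    [0.24, -1, 0, 0, 0.6],
    [0.1, -0.5, 0, 0, 0.6],
    [0, 0, 0, 0, 0.6],
    [0, 0, 0, 0, 0.6],
  ],
)

```text
time_s: 16.33
ee_pos: [0.5399, -0.3279, 0.1841]
orientation: [-0.0, 0.722, 0.692, 0.0]
ft_force: [-0.7, -0.3, 0.4]
finger_gap: 0.596
grasp_force: 0.0
```

Go down to z 0.085 and pinch.

arm_command(
  increments=[
    [0.1, -0.05, -0.8, 0, 0.6],
    [0, 0, -0.9, 0, 0.6],
    [0, 0, -0.9, 0, 0.6],
    [0, 0, -0.8, 0, 0.6],
    [0, 0, -0.56, 0, 0.6],
    [0, 0, 0, 0, 0],
    [0, 0, 0, 0, 0],
    [0, 0, 0, 0, 0],
    [0, 0, 0, 0, 0],
    [0, 0, 0, 0, 0],
    [0, 0, 0, 0, 0],
    [0, 0, 0, 0, 0],
  ],
)

```text
time_s: 17.33
ee_pos: [0.5424, -0.3286, 0.0854]
orientation: [-0.0, 0.722, 0.692, 0.0]
ft_force: [-3.3, 3.5, -2.7]
finger_gap: 0.283
grasp_force: 59.1
```

arm_command(
  increments=[
    [0, -0.14, -0.07, 0, 0],
    [-0.01, -0.27, -0.17, 0, 0],
    [-0.01, -0.26, -0.2, 0, 0],
    [-0.01, -0.23, -0.22, 0, 0],
    [-0.01, -0.21, -0.24, 0, 0],
    [-0.01, -0.19, -0.26, 0, 0],
    [-0.01, -0.16, -0.28, 0, 0],
    [-0.01, -0.13, -0.29, 0, 0],
    [0, -0.1, -0.3, 0, 0],
    [0, -0.07, -0.31, 0, 0],
    [0, 0, -0.06, 0, 0],
    [0, 0, 0, 0, 0],
  ],
)

```text
time_s: 18.33
ee_pos: [0.5405, -0.3771, 0.0297]
orientation: [0.004, 0.723, 0.691, -0.002]
ft_force: [-9.1, -4.9, 9.9]
finger_gap: 0.28
grasp_force: 78.8
```

arm_command(
  increments=[
    [0, 0, 0, 0, 0.6],
    [0, 0, 0, 0, 0.6],
    [0, 0, 0, 0, 0.6],
    [0, 0, 0, 0, 0.6],
    [0, 0, 0.4, 0, 0.6],
    [0, 0, 0.8, 0, 0.6],
    [0, 0, 1, 0, 0.6],
    [0, 0, 1, 0, 0.6],
    [0, 0, 1, 0, 0.6],
    [0, 0, 1, 0, 0.6],
    [0, 0, 0.5, 0, 0.6],
    [0, 0, 0, 0, 0.6],
  ],
)

```text
time_s: 19.33
ee_pos: [0.5423, -0.3737, 0.1727]
orientation: [0.004, 0.722, 0.692, 0.001]
ft_force: [0.2, 0.6, 1.4]
finger_gap: 0.6
grasp_force: 0.0
```

Run:
```python
from h import *
c=vision.capture("side"); s=c["image"][90:370,200:400]; cv2.imwrite("pics/s6.png",cv2.resize(s,None,fx=2.1,fy=2.1,interpolation=cv2.INTER_CUBIC))
r=[x["bbox"] for x in models.search_frame(c,"lever_roller")[:1]]; print(r)
P=[(0.541,-0.3749,0.044),(.5428,-.3309,.102)]; print(((proj(c,P)-[200,90])*2.1).round())
st=monitor.get_state();print(st["ee_pos"],st["ft_force"],st["time_s"])
```

```text
[[290.1, 155.5, 302.2, 180.0]]
[[206. 144.]
 [200. 118.]]
[ 0.54096149 -0.37282378  0.16721803] [ 0.24941103 -0.09130684 -0.4947166 ] 19.4333
```

View pics/s6.png

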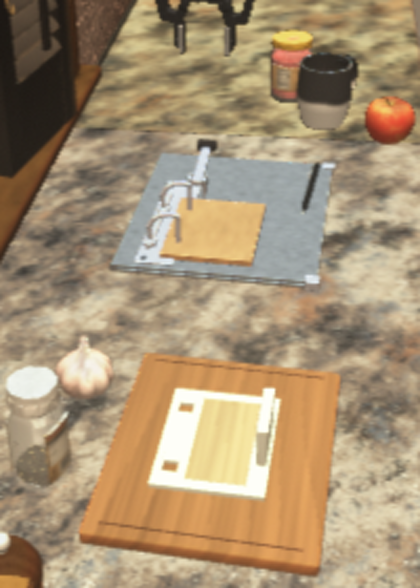

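The roller is at (207,146), against a predicted down position of (206,144). The arches meet the posts and the card is flat on the board. One numeric check against the first picture, then hand in.

Run:
```python
from h import *
a=cv2.imread("pics/side0.png"); b=vision.capture("side")["image"]
def sh(x0,y0,x1,y1):
    r=cv2.matchTemplate(cv2.resize(b[y0-6:y1+6,x0-6:x1+6],None,fx=4,fy=4,interpolation=2),cv2.resize(a[y0:y1,x0:x1],None,fx=4,fy=4,interpolation=2),cv2.TM_CCOEFF_NORMED)
    _,m,_,l=cv2.minMaxLoc(r); return m,l[0]/4-6,l[1]/4-6
L=sh(290,153,306,168); A=sh(268,176,292,196); print(L,A)
if max(map(abs,L[1:]+A[1:]))<=0.75 and L[0]>.85 and A[0]>.7: print(order.hand_in())
```

```text
(0.9925283193588257, 0.0, 0.0) (0.6825846433639526, -0.25, 0.0)
```

```bash
python3 -c "
from h import *
print(order.hand_in())"
```

```text
the job is handed in; nothing more can be done
None
```

The job is handed in: the card lies flat and tab up near the middle of the chopping board, the lever is back down with the rings closed, the bystanders look undisturbed in the last picture, and the arm is clear; the hand-in returned no verdict.

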